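# Unclamp the bending former and hold it up level

## Robot

A 6-joint arm with a two-finger parallel gripper is mounted at the origin on the work surface. World frame = base frame: x ahead of the robot, y to its left, z up, the work surface at z = 0. Lengths are in m, angles in rad, forces in N, time in s.
With the tool pointing down it reaches from about 0.325 to 0.9 m from the base axis. Payload 6.1 kg.
Tool frame: the origin (TCP) lies at the very end of the fingers, on their centre line; the grasp point (between the pads) lies 19 mm behind it; z points along the fingers, y is the line along which they close (so a half turn about z gives the same grasp; the last joint's range is limited). The gripper opens to 87 mm and grips with 3 to 60 N. Pads are 19 mm wide; open, the fingers measure 117 mm over their backs; the gripper's body (75 mm by 190 mm) begins 51 mm behind the grasp point.
Start: joints at [1.212, 0.22, 1.526, -0, 1.395, -0.126], TCP at [0.144, 0.608, 0.223] pointing down, gripper open.
Joint ranges: [-2.98, 2.98], [-0.91, 2.08], [0.09, 2.57], [-1.24, 4.39], [0.2, 2.65], [-2.68, 2.68]. Speed limits (rad/s): [2.57, 2.57, 3.01, 3.14, 3.14, 3.14].

## Interface

Orientations are given as [roll, pitch, yaw] about the fixed x, y, z axes, in that order (R = Rz(yaw) Ry(pitch) Rx(roll)).
In Python, from workcell import arm gives the robot as it stands.
- The arm moves only by the tool send_rows, never from a script. Its argument "increments" is a list of rows, each a list of 7 numbers: the turn, a rotation vector about the tool's x, y, z in rad, then the shift along the tool's x, y, z in m, then the finger opening in m, from 0 to 0.087. A call has 1 to 8 rows; each row shifts and turns the commanded pose from where the row before left it, along the tool's axes as they then stand; what a row does not reach is not made up. A row lasts 1/12 s, in which the tool goes at most 41.7 mm and 7.16 degrees, less where a joint would pass 70% of its speed; a pose out of reach is approached as far as the arm can. A call is refused whole if a number of a shift passes 0.0417 or a number of a turn 0.125, either way. A call with a gripper value outside its range is refused whole. The fingers move at their own pace and stop on an object; "grip_force" is the grip in N (left out, the last holds). Time passes only in rows, so rows that do not move let the fingers close. It gives the time, the measured TCP pose, the force, the opening and the grip force at its end, in the units of the state.
- arm.state(): the state, without advancing time (a new reading comes with each control period).
- arm.read_camera(name): name is "scene" or "side" or "wrist"; returns a dict with "image" (384x512x3 uint8, red, green, blue), "z_map" (384x512 float32, m along the optical axis (not along the pixel's ray), 0 where there is no reading), "intrinsics" (3x3 intrinsics, pixels), "R" (3x3) and "t" (3): a world point X has camera coordinates R X + t. Camera axes: x right, y down, z forward; pixel columns grow to the right and rows downward; lengths in m; the calibration is good to about 2 mm. A picture is of the moment at which its call begins.
- arm.close_job(): hands the job in; it is judged then, once.
Trained networks look in the newest picture that a camera, given by its name, has taken for a name from the list of things; names that differ only in an ending like _2 or _b are one class to them, and where a whole thing is asked for, a point or a joint stands for the part that bears it (a point fixed in the world has none). Each returns a list of dicts, best first, with "p" (0 to 1); they miss things now and then, are a little off and sometimes report something else, mostly with a low value. They report only what shows in the picture. A call takes as long as a camera call. They do not tell look-alikes from the thing itself.
- arm.search_frame(target, camera): "box" ([centre column, centre row, width, height] in pixels, round what is visible of it).
The state is a dict: "clock": time; "qpos": joint angles; "qvel": joint speeds; "joint_efforts": joint torques, N m; "eef_pos": TCP position; "tcp_rot": TCP orientation; "ft_force": force on the tool from outside, world axes, zero at the start; "ft_torque": the same for the moment, N m; "grip_width": opening from 0.0 (shut) to 1.0 (fully open); "grasp_force": force on a finger pad.
Only numpy, scipy, OpenCV 4.12 (cv2) and the standard library are available. Lean on these libraries where they do the work, as an engineer would, in place of code of your own. Each camera call takes 0.05 s, during which the arm holds its last target. There are 200 camera calls.

## Task

Take the yellow-handled bending former out of its stand for inspection: turn the knob of its clamp about a quarter turn anticlockwise so that the red dog swings well clear of the former, then grip the former by its handle, lift it straight up out of the socket, and finish while still holding it in the gripper, steady and level, right above its socket with its foot about 10 cm above the top of the stand's block. Never tip it steeply, leave the blue-handled former clamped as it is, and do not disturb the other things on the bench.

Things in the scene. Friction and masses are not known exactly. Their poses are not given: they have to be found in the camera images.
- former_yellow: yellow-handled steel bending former, loose, the one to lift: shank 26 x 26 mm, 40 mm long, in the socket; above it a flange 70 x 70 x 10 mm resting on the block, a 40 mm roller and a bar handle. 115 mm tall, about 0.55 kg, balanced under the handle's middle. Origin: centre of the shank's foot, 10 mm above the bench when seated; z up, handle along x
- handle_yellow (a point): middle of the yellow plastic handle of former_yellow, where to grip it, 100 mm above the shank's foot. The handle is a bar 70 mm long (along x), 16 mm thick (y), 34 mm tall; its top is 15 mm above and its underside 19 mm below this point. Pinch it across its 16 mm from above. Axes as the former's
- stand_yellow: stand of former_yellow, bolted down: green base plate 110 x 215 x 8 mm, steel block 80 x 80 mm, top at 50 mm, with a 29 x 29 mm square socket 42 mm deep (1.5 mm play each side), and the clamp's post 105 mm from the socket along +y. Origin: on the bench under the socket's centre, z up
- socket_yellow (a point): centre of the socket's mouth, on the top of the block of stand_yellow, 50 mm above the bench. Axes as the stand's
- clamp_yellow (a joint): turn of the clamp of stand_yellow about its vertical post, rad, anticlockwise from above positive. At 0 the red dog points from the post to the former, 2 mm above its flange, and keeps it down. Found at 0 to 0.3; the dog leaves the flange at about 0.7; at 1.57 it points to the stand's +x; stop at 1.65. Turns with 0.06 N m and stays where left
- knob_yellow (a point): grip point of the black knob of the clamp of stand_yellow, on the turning axis, 102 mm above the bench. An upright bar 46 mm long (along the dog), 14 mm thick (across it); its top is 14 mm above, its underside 24 mm below this point. Its axes turn with the clamp: -y along the dog, x across the bar; at clamp angle 0 as the stand's
- dog_yellow (a point): tip of the red dog of stand_yellow, a bar 20 mm wide and 10 mm thick; the tip is 80 mm from the clamp's axis, 67 mm above the bench
- former_blue: blue-handled steel bending former, loose, to be left clamped: shank 26 x 26 mm, 40 mm long, in the socket; above it a flange 70 x 70 x 10 mm resting on the block, a 40 mm roller and a bar handle. 115 mm tall, about 0.55 kg, balanced under the handle's middle. Origin: centre of the shank's foot, 10 mm above the bench when seated; z up, handle along x
- handle_blue (a point): middle of the blue plastic handle of former_blue, where to grip it, 100 mm above the shank's foot. The handle is a bar 70 mm long (along x), 16 mm thick (y), 34 mm tall; its top is 15 mm above and its underside 19 mm below this point. Pinch it across its 16 mm from above. Axes as the former's
- stand_blue: stand of former_blue, bolted down: green base plate 110 x 215 x 8 mm, steel block 80 x 80 mm, top at 50 mm, with a 29 x 29 mm square socket 42 mm deep (1.5 mm play each side), and the clamp's post 105 mm from the socket along +y. Origin: on the bench under the socket's centre, z up
- socket_blue (a point): centre of the socket's mouth, on the top of the block of stand_blue, 50 mm above the bench. Axes as the stand's
- clamp_blue (a joint): turn of the clamp of stand_blue about its vertical post, rad, anticlockwise from above positive. At 0 the red dog points from the post to the former, 2 mm above its flange, and keeps it down. Found at 0 to 0.3; the dog leaves the flange at about 0.7; at 1.57 it points to the stand's +x; stop at 1.65. Turns with 0.06 N m and stays where left
- knob_blue (a point): grip point of the black knob of the clamp of stand_blue, on the turning axis, 102 mm above the bench. An upright bar 46 mm long (along the dog), 14 mm thick (across it); its top is 14 mm above, its underside 24 mm below this point. Its axes turn with the clamp: -y along the dog, x across the bar; at clamp angle 0 as the stand's
- dog_blue (a point): tip of the red dog of stand_blue, a bar 20 mm wide and 10 mm thick; the tip is 80 mm from the clamp's axis, 67 mm above the bench
- hook_bin: bystander, leave alone: open red steel bin 150 x 240 x 60 mm full of bent wire hooks, heavy; origin under its centre
- hammer: bystander, leave alone: wooden-handled hammer lying on the bench
- spanner: bystander, leave alone: spanner lying on the bench
- oil_can: bystander, leave alone: blue-banded can, 60 mm diameter, 140 mm tall; origin under its centre
- tin: bystander, leave alone: open aluminium tin, 80 mm diameter, 100 mm tall; origin under its centre
- tube_offcut: bystander, leave alone: short piece of steel tube standing on end, 48 mm diameter, 70 mm tall; origin under its centre
Mind the look-alikes: they are no part of the job. Leave any green, orange or turquoise look-alike of the former_yellow alone.

How it is judged:
By the outcome, as a careful person would: the job done as asked, in the order asked, and still so for the second after the job is handed in, while the arm keeps its last pose, push and grip.
It also fails if it takes over 53 s, if anything falls off the work surface, if the arm or the gripper's body presses on something with over 40 N, if the wrist force passes 120 N, or if a joint passes its speed limit or range.

## Working session

There is one attempt and no reset: what is moved stays moved. The work goes in short steps, Python scripts to look and compute and a tool call to move; the robot and the scene stay as the last step left them, time stands still between calls to the robot, and variables do not carry over. Pictures are saved under pics/ and viewed, at most 10 in all, crops included, and the job is handed in when it is done.

Besides the shell and the picture viewer there is one more tool, called as name(argument=value, ...) on one line, values as JSON. send_rows: Moves the arm, as the interface text tells. Its arguments: {"type":"object","properties":{"increments":{"type":"array"},"grip_force":{"type":"number"}},"required":["increments"]}

```bash
ls; mkdir -p pics; cat > h.py <<'E'
import numpy as np, cv2
from workcell import arm
def save(c,n): cv2.imwrite(f'pics/{n}.png',c['image'][:,:,::-1])
def world(c):
    K=np.array(c['intrinsics']);z=c['z_map'];v,u=np.mgrid[:z.shape[0],:z.shape[1]]
    P=np.stack([(u-K[0,2])/K[0,0]*z,(v-K[1,2])/K[1,1]*z,z],-1)
    return (P-np.array(c['t']))@np.array(c['R'])
E
python3 - <<'E'
from h import *
a=arm.read_camera('scene'); b=arm.read_camera('side')
cv2.imwrite('pics/scene.png',cv2.resize(a['image'][:,:,::-1],(800,600),interpolation=cv2.INTER_CUBIC))
save(b,'side')
np.savez('s.npz',W=world(a),I=a['image']);np.savez('d.npz',W=world(b),I=b['image'])
for cam,W in(('scene',world(a)),('side',world(b))):
  for t in ('former_yellow','handle_yellow','knob_yellow','dog_yellow'):
    for d in arm.search_frame(t,cam)[:5]:
      x=d['box'];print(cam,t,round(d['p'],2),np.round(x),np.round(W[int(x[1]),int(x[0])],3))
s=arm.state();print(s['clock'],s['eef_pos'],s['tcp_rot'],s['ft_force'])
E
```

```text
pics
scene former_yellow 0.9 [358. 195.  19.  30.] [0.354 0.206 0.075]
scene former_yellow 0.88 [297. 201.  26.  33.] [0.508 0.074 0.093]
scene former_yellow 0.67 [339. 231.  30.  35.] [0.536 0.233 0.121]
scene former_yellow 0.64 [404. 219.  32.  29.] [0.344 0.354 0.075]
scene former_yellow 0.61 [268. 229.  23.  32.] [0.649 0.07  0.11 ]
scene handle_yellow 0.98 [295. 204.  26.  33.] [0.518 0.074 0.094]
scene handle_yellow 0.93 [341. 231.  34.  37.] [0.521 0.237 0.105]
scene handle_yellow 0.82 [406. 220.  30.  34.] [0.343 0.362 0.077]
scene handle_yellow 0.79 [267. 230.  26.  30.] [0.65  0.071 0.108]
scene handle_yellow 0.73 [358. 196.  24.  30.] [0.35  0.202 0.068]
scene knob_yellow 0.88 [362. 250.  28.  29.] [0.517 0.311 0.073]
scene knob_yellow 0.73 [231. 158.  29.  28.] [ 0.494 -0.198  0.088]
scene dog_yellow 0.71 [362. 251.  34.  26.] [0.524 0.31  0.077]
scene dog_yellow 0.38 [218. 268.  97.  91.] [0.803 0.016 0.039]
side former_yellow 0.96 [266. 171.  25.  34.] [0.626 0.042 0.069]
side former_yellow 0.74 [220. 138.  21.  22.] [0.502 0.217 0.087]
side former_yellow 0.71 [224. 172.  28.  27.] [0.491 0.054 0.077]
side former_yellow 0.65 [175. 152.  22.  29.] [0.345 0.192 0.07 ]
side former_yellow 0.64 [172. 124.  22.  25.] [0.343 0.323 0.085]
side handle_yellow 0.97 [265. 169.  29.  32.] [0.623 0.046 0.074]
side handle_yellow 0.9 [222. 136.  25.  28.] [0.51  0.228 0.085]
side handle_yellow 0.8 [176. 150.  25.  32.] [0.345 0.193 0.073]
side handle_yellow 0.72 [224. 174.  23.  30.] [0.491 0.05  0.076]
side handle_yellow 0.69 [173. 123.  26.  28.] [0.347 0.323 0.089]
side knob_yellow 0.63 [222. 116.   3.  15.] [0.518 0.31  0.105]
side dog_yellow 0.48 [223. 115.   6.  19.] [0.522 0.309 0.11 ]
side dog_yellow 0.29 [222. 137.  30.  58.] [0.51  0.225 0.079]
0.5 [0.14418966 0.60810266 0.22248025] [-3.14146238e+00 -4.24947979e-07  2.90877637e+00] [0.02753841 0.60855077 0.91930367]
```

View pics/scene.png

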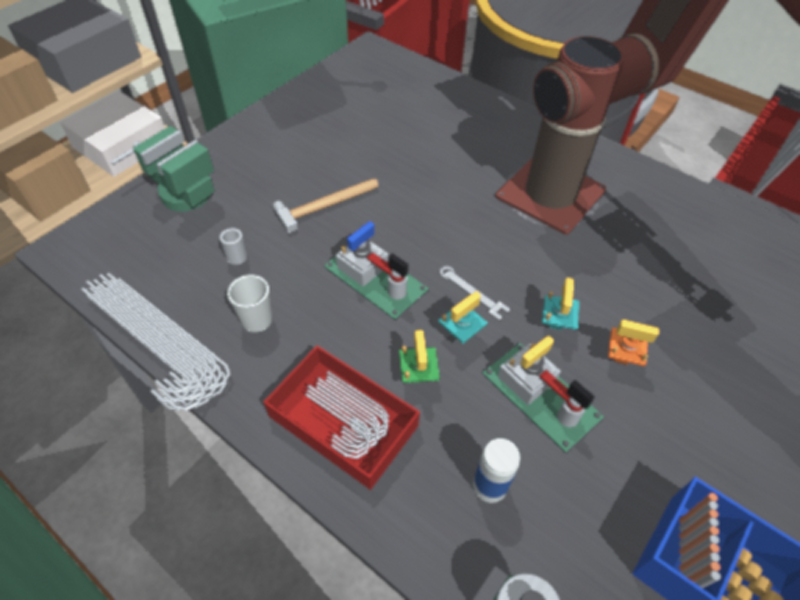

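View pics/side.png

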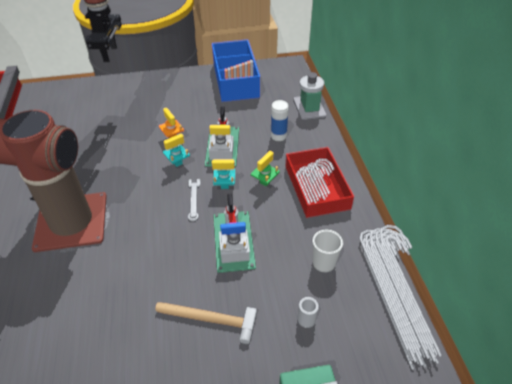

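The scene picture (800 px wide) shows five yellow handles. Four sit on clampless coloured plates: turquoise (465,310), turquoise (568,300), green (420,355) and orange (635,335). Only (537,360) sits in a steel block with a red dog and black knob (580,395), so it fits the description. The blue one is at (362,240). Next I'll measure it and confirm in a crop.

```bash
python3 - <<'E'
from h import *
for n,(cx,cy) in (('s',(348,240)),('d',(221,135))):
  f=np.load(n+'.npz');W,I=f['W'],f['I']
  hsv=cv2.cvtColor(I,cv2.COLOR_RGB2HSV).astype(int);H,S,V=[hsv[...,i] for i in range(3)]
  box=np.zeros(H.shape,bool);box[cy-50:cy+60,cx-60:cx+60]=1
  near=box&(np.hypot(W[...,0]-.52,W[...,1]-.26)<.16)
  def rep(l,m):
    P=W[m]
    if len(P)<4: print(n,l,len(P));return
    (c,sz,a)=cv2.minAreaRect(P[:,:2].astype(np.float32))
    print(n,l,len(P),'med',np.round(np.median(P,0),3),'rect',np.round(c,3),np.round(sz,3),round(a,1),'z',np.round(np.percentile(P[:,2],[5,95]),3))
  Z=W[...,2]
  near2=near&(np.hypot(W[...,0]-.52,W[...,1]-.225)<.06)
  yel=(H>20)&(H<33)&(S>120)
  rep('yel',near2&yel&(Z>.08)); rep('yeltop',near2&yel&(Z>.118))
  rep('red',near&((H<8)|(H>172))&(S>130)&(Z>.05)&(Z<.09))
  rep('knob',near&(V<70)&(Z>.08)&(Z<.125)&(W[...,1]>.26)); rep('knobtop',near&(V<70)&(Z>.11)&(Z<.125)&(W[...,1]>.26))
  rep('plate',near&(H>50)&(H<85)&(S>60)&(Z<.02))
f=np.load('s.npz')['I'][190:290,290:410]
g=np.load('d.npz')['I'][85:185,160:280]
cv2.imwrite('pics/crop.png',np.hstack([cv2.resize(x[:,:,::-1],(400,333),interpolation=cv2.INTER_CUBIC) for x in(f,g)]))
E
```

```text
s yel 175 med [0.508 0.234 0.124] rect [0.504 0.232] [0.017 0.071] 78.8 z [0.102 0.128]
s yeltop 127 med [0.506 0.233 0.125] rect [0.504 0.232] [0.017 0.07 ] 77.9 z [0.12  0.128]
s red 130 med [0.519 0.291 0.073] rect [0.52  0.301] [0.086 0.02 ] 74.3 z [0.069 0.076]
s knob 165 med [0.528 0.335 0.11 ] rect [0.526 0.335] [0.045 0.015] 78.5 z [0.088 0.119]
s knobtop 83 med [0.526 0.335 0.116] rect [0.525 0.335] [0.045 0.013] 80.6 z [0.111 0.12 ]
s plate 1054 med [0.542 0.302 0.009] rect [0.513 0.27 ] [0.219 0.11 ] 79.6 z [0.006 0.012]
d yel 188 med [0.504 0.226 0.115] rect [0.503 0.228] [0.018 0.067] 75.4 z [0.096 0.126]
d yeltop 82 med [0.506 0.227 0.123] rect [0.504 0.228] [0.017 0.066] 74.6 z [0.119 0.128]
d red 13 med [0.521 0.318 0.071] rect [0.523 0.314] [0.019 0.014] 6.0 z [0.066 0.078]
d knob 53 med [0.523 0.321 0.111] rect [0.523 0.33 ] [0.05  0.014] 76.3 z [0.086 0.117]
d knobtop 28 med [0.523 0.328 0.115] rect [0.523 0.331] [0.048 0.014] 76.3 z [0.111 0.119]
d plate 257 med [0.553 0.248 0.008] rect [0.514 0.234] [0.163 0.241] 7.3 z [0.002 0.012]
```

View pics/crop.png

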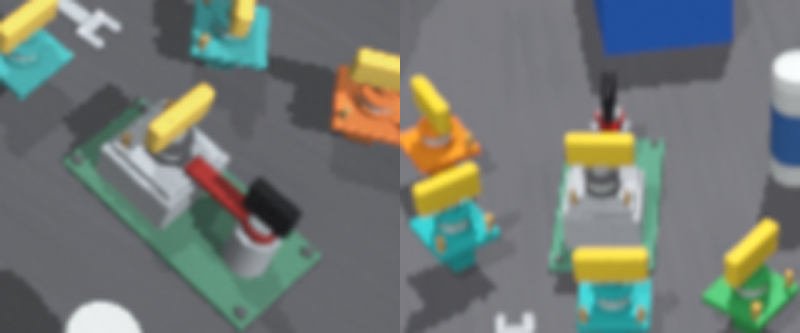

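The crop confirms it: only this former sits in a steel block, with the red dog over its flange and the black knob beyond. The handle is at (0.504, 0.230) and the knob at (0.525, 0.333). They are 105 mm apart as specified, so the stand's yaw is about -11.5° and the clamp is at about 0. I'll move above the knob first.

send_rows(increments=[[0,0,0,-0.036,-0.015,0,0.087],[0,0,0,-0.036,-0.015,0,0.08],[0,0,0,-0.036,-0.015,0,0.07],[0,0,0,-0.036,-0.015,0,0.06],[0,0,0,-0.036,-0.015,0,0.06],[0,0,0,-0.036,-0.015,0,0.06],[0,0,0,-0.036,-0.015,0,0.06],[0,0,0,-0.036,-0.015,0,0.06]], grip_force=15)

```text
clock: 1.17
eef_pos: [0.3981, 0.4236, 0.2229]
tcp_rot: [3.141, 0.0, 2.909]
ft_force: [-0.6, 1.0, 0.1]
grip_width: 0.695
grasp_force: 0.0
```

send_rows(increments=[[0,0,0,-0.036,-0.015,0,0.06],[0,0,0,-0.036,-0.015,0,0.06],[0,0,0,-0.036,-0.015,0,0.06],[0,0,0,-0.036,-0.015,0,0.06],[0,0,0.12,0,0,0,0.06],[0,0,0.12,0,0,0,0.06],[0,0,0.12,0,0,0,0.06],[0,0,0.12,0,0,0,0.06]])

```text
clock: 1.83
eef_pos: [0.5234, 0.3329, 0.2224]
tcp_rot: [-3.142, -0.0, 2.422]
ft_force: [0.3, -0.3, 0.1]
grip_width: 0.694
grasp_force: 0.0
```

send_rows(increments=[[0,0,0.12,0,0,0,0.06],[0,0,0.12,0,0,0,0.06],[0,0,0.12,0,0,0,0.06],[0,0,0.12,0,0,0,0.06],[0,0,0.12,0,0,0,0.06],[0,0,0.12,0,0,0,0.06],[0,0,0.12,0,0,0,0.06],[0,0,0.12,0,0,0,0.06]])

```text
clock: 2.5
eef_pos: [0.523, 0.3333, 0.2226]
tcp_rot: [3.142, -0.0, 1.463]
ft_force: [0.6, 0.2, -0.3]
grip_width: 0.689
grasp_force: 0.0
```

send_rows(increments=[[0,0,0.1,0,0,0,0.06],[0,0,0,0,0,0,0.06],[0,0,0,0,0,0,0.06]])

```text
clock: 2.75
eef_pos: [0.523, 0.3333, 0.2226]
tcp_rot: [3.142, -0.0, 1.372]
ft_force: [0.6, 0.8, -0.2]
grip_width: 0.691
grasp_force: 0.0
```

```bash
cat > m.py <<'E'
from h import *
import sys
c=arm.read_camera('wrist');W=world(c)
save(c,sys.argv[1])
I=c['image'];hsv=cv2.cvtColor(I,cv2.COLOR_RGB2HSV).astype(int);H,S,V=[hsv[...,i] for i in range(3)];Z=W[...,2]
near=(c['z_map']>0)&(np.hypot(W[...,0]-.52,W[...,1]-.27)<.17)
k=(V<70)&(Z>.108)&(Z<.125)&(np.hypot(W[...,0]-.525,W[...,1]-.333)<.05)
for l,m in (('yel',(H>20)&(H<33)&(S>120)&(Z>.118)&(Z<.14)),('red',((H<8)|(H>172))&(S>130)&(Z>.05)&(Z<.085)),('knobtop',k),('plate',(H>50)&(H<85)&(S>60)&(Z<.02))):
  P=W[m&near]
  if len(P)<4: print(l,len(P));continue
  q,sz,a=cv2.minAreaRect(P[:,:2].astype(np.float32));print(l,len(P),np.round(np.median(P,0),4),np.round(q,4),np.round(sz,3),round(a,1))
s=arm.state();print(s['clock'],s['eef_pos'],s['tcp_rot'],s['qpos'],s['ft_force'],s['grip_width'])
E
python3 m.py w1
```

```text
yel 885 [0.5052 0.2323 0.1245] [0.5025 0.2321] [0.016 0.069] 77.8
red 726 [0.5131 0.2829 0.072 ] [0.5178 0.3015] [0.093 0.028] 80.2
knobtop 629 [0.5236 0.3361 0.1159] [0.5237 0.3352] [0.045 0.012] 78.3
plate 6105 [0.5279 0.3236 0.008 ] [0.5154 0.2922] [0.171 0.111] 78.6
2.8 [0.52300392 0.33331547 0.22256594] [-3.14157713e+00  1.49342682e-05  1.37199677e+00] [ 4.40326169e-01  2.09039363e-01  1.53968741e+00 -2.77032083e-06
  1.39288725e+00  6.39126215e-01] [ 0.15747198 -0.21452833 -0.05404945] 0.690006017850201
```

View pics/w1.png

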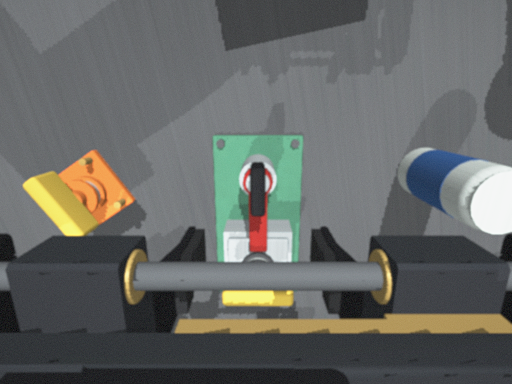

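The wrist view shows the knob bar at (258,190) lined up with the fingers, and the dog over the flange. Knob at (0.524, 0.334), bar at 78.3°. I'll go down and grip it.

send_rows(increments=[[0,0,0,0.001,0.001,0.03,0.06],[0,0,0,0,0,0.03,0.06],[0,0,0,0,0,0.03,0.06],[0,0,0,0,0,0.025,0.06],[0,0,0,0,0,0.015,0.06],[0,0,0,0,0,0.008,0.06],[0,0,0,0,0,0,0.06]])

```text
clock: 3.38
eef_pos: [0.5227, 0.3334, 0.0822]
tcp_rot: [-3.138, 0.002, 1.37]
ft_force: [1.2, 0.3, 0.4]
grip_width: 0.69
grasp_force: 0.0
```

send_rows(increments=[[0,0,0,0,0,0,0.03],[0,0,0,0,0,0,0.015],[0,0,0,0,0,0,0.005],[0,0,0,0,0,0,0.005],[0,0,0,0,0,0,0.005],[0,0,0,0,0,0,0.005],[0,0,0,0,0,0,0.005]], grip_force=15)

```text
clock: 3.97
eef_pos: [0.5243, 0.3342, 0.0849]
tcp_rot: [3.141, -0.0, 1.369]
ft_force: [0.2, -0.2, 0.1]
grip_width: 0.242
grasp_force: 0.0
```

send_rows(increments=[[0,0,0,0,0,0,0.005],[0,0,0,0,0,0,0.005],[0,0,0,0,0,0,0.005],[0,0,0,0,0,0,0.005],[0,0,0,0,0,0,0.005]])

```text
clock: 4.38
eef_pos: [0.5231, 0.3344, 0.0846]
tcp_rot: [-3.14, 0.0, 1.369]
ft_force: [-5.5, 0.2, 4.3]
grip_width: 0.159
grasp_force: 15.0
```

send_rows(increments=[[0,0,0,0,-0.001,0,0.005],[0,0,-0.1,0,0,0,0.005],[0,0,-0.1,0,0,0,0.005],[0,0,-0.1,0,0,0,0.005],[0,0,-0.1,0,0,0,0.005],[0,0,-0.1,0,0,0,0.005]])

```text
clock: 4.88
eef_pos: [0.523, 0.3344, 0.0847]
tcp_rot: [-3.141, -0.0, 1.874]
ft_force: [-3.2, 0.3, 3.7]
grip_width: 0.161
grasp_force: 15.0
```

send_rows(increments=[[0,0,-0.1,0,0,0,0.005],[0,0,-0.1,0,0,0,0.005],[0,0,-0.1,0,0,0,0.005],[0,0,-0.1,0,0,0,0.005],[0,0,-0.1,0,0,0,0.005],[0,0,-0.1,0,0,0,0.005],[0,0,-0.1,0,0,0,0.005],[0,0,-0.1,0,0,0,0.005]])

```text
clock: 5.55
eef_pos: [0.5227, 0.3342, 0.0846]
tcp_rot: [-3.141, -0.001, 2.674]
ft_force: [-3.7, 0.1, 3.5]
grip_width: 0.158
grasp_force: 15.0
```

send_rows(increments=[[0,0,-0.1,0,0,0,0.005],[0,0,-0.1,0,0,0,0.005],[0,0,0,0,0,0,0.005],[0,0,0,0,0,0,0.005]])

```text
clock: 5.88
eef_pos: [0.5228, 0.3342, 0.0847]
tcp_rot: [-3.141, -0.001, 2.866]
ft_force: [-4.8, -1.4, 5.1]
grip_width: 0.161
grasp_force: 15.0
```

send_rows(increments=[[0,0,0,0,0,0,0.03],[0,0,0,0,0,0,0.05],[0,0,0,0,0,0,0.06],[0,0,0,0,0,0,0.06],[0,0,0,0,0,0,0.06],[0,0,0,0,0,0,0.06]])

```text
clock: 6.38
eef_pos: [0.5234, 0.3343, 0.0845]
tcp_rot: [3.142, 0.0, 2.868]
ft_force: [0.2, -0.3, -0.2]
grip_width: 0.528
grasp_force: 0.0
```

send_rows(increments=[[0,0,0,0,0,-0.03,0.06],[0,0,0,0,0,-0.04,0.06],[0,0,0,0,0,-0.04,0.06],[0,0,0,0,0,-0.03,0.06],[0,0,-0.065,0,0,0,0.06],[0,0,0,0,0,0,0.06],[0,0,0,0,0,0,0.06]])

```text
clock: 6.97
eef_pos: [0.523, 0.3342, 0.2242]
tcp_rot: [-3.141, -0.0, 2.932]
ft_force: [-0.5, -0.9, -1.4]
grip_width: 0.691
grasp_force: 0.0
```

```bash
python3 m.py w2; python3 - <<'E'
from h import *
a=arm.read_camera('scene');W=world(a);I=a['image'];hsv=cv2.cvtColor(I,cv2.COLOR_RGB2HSV).astype(int);H,S=hsv[...,0],hsv[...,1];Z=W[...,2]
m=((H<8)|(H>172))&(S>130)&(Z>.05)&(Z<.085)&(np.hypot(W[...,0]-.524,W[...,1]-.334)<.12)
P=W[m];print(len(P));print(cv2.minAreaRect(P[:,:2].astype(np.float32)) if len(P)>3 else 0)
w=cv2.imread('pics/w2.png');cv2.imwrite('pics/both.png',np.hstack([cv2.resize(w,(400,300)),cv2.resize(I[170:290,270:430,::-1],(400,300))]))
E
```

```text
yel 1232 [0.4967 0.2346 0.1245] [0.5021 0.2321] [0.016 0.069] 78.0
red 705 [0.5751 0.3198 0.0721] [0.5554 0.3269] [0.028 0.093] 77.1
knobtop 603 [0.5206 0.3348 0.1159] [0.522  0.3345] [0.012 0.043] 74.6
plate 7298 [0.4988 0.3013 0.008 ] [0.5114 0.2692] [0.22  0.112] 78.6
7.0167 [0.52244859 0.33392691 0.22303391] [-3.14016284e+00 -1.88844024e-03  2.93194259e+00] [ 4.41604694e-01  2.10288759e-01  1.53735463e+00  7.69747403e-06
  1.39631792e+00 -9.19544263e-01] [0.62155691 0.06212847 1.03421266] 0.6898849023727429
148
((0.5673394203186035, 0.3234565556049347), (0.01999215967953205, 0.06926564872264862), 73.3602523803711)
```

View pics/both.png

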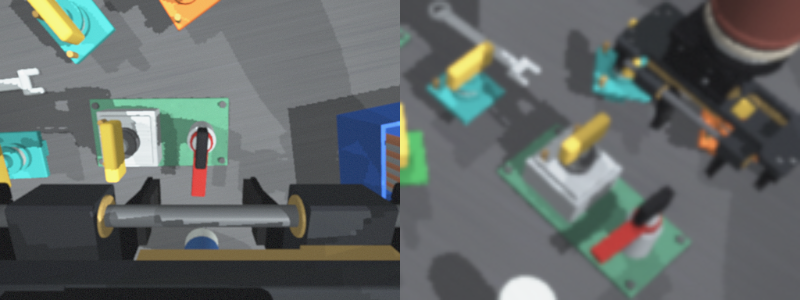

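The dog now points along the stand's +x at about 1.5 rad, well clear of the former (left picture: dog (199,180), handle (112,150)). Handle at (0.5025, 0.232). I'll move over it.

send_rows(increments=[[0,0,0,0,-0.026,0,0.06],[0,0,0,0,-0.026,0,0.06],[0,0,0,0,-0.026,0,0.06],[0,0,0,-0.001,-0.026,0,0.06],[0,0,0,0,0,0.03,0.06],[0,0,0,0,0,0.02,0.06],[0,0,0,0,0,0,0.06]])

```text
clock: 7.65
eef_pos: [0.4988, 0.2306, 0.1682]
tcp_rot: [-3.136, -0.009, 2.932]
ft_force: [-0.3, -0.5, -0.9]
grip_width: 0.689
grasp_force: 0.0
```

send_rows(increments=[[0,0,0,0,0,0.03,0.06],[0,0,0,0,0,0.03,0.06],[0,0,0,0,0,0.015,0.06],[0,0,0,0,0,0.004,0.06],[0,0,0,0,0,0,0.06],[0,0,0,0,0,0,0.06]])

```text
clock: 8.15
eef_pos: [0.5033, 0.2327, 0.0965]
tcp_rot: [3.141, 0.001, 2.934]
ft_force: [0.3, 0.4, 0.5]
grip_width: 0.689
grasp_force: 0.0
```

send_rows(increments=[[0,0,0,0,-0.001,0.002,0.04],[0,0,0,0,0,0,0.02],[0,0,0,0,0,0,0.005],[0,0,0,0,0,0,0.005],[0,0,0,0,0,0,0.005],[0,0,0,0,0,0,0.005],[0,0,0,0,0,0,0.005],[0,0,0,0,0,0,0.005]], grip_force=10)

```text
clock: 8.82
eef_pos: [0.5025, 0.2312, 0.0936]
tcp_rot: [-3.141, 0.0, 2.934]
ft_force: [1.1, 3.1, 1.2]
grip_width: 0.185
grasp_force: 10.0
```

send_rows(increments=[[0,0,0,0,0,0,0.005],[0,0,0,0,0,0,0.005],[0,0,0,0,0,0,0.005],[0,0,0,0,0,0,0.005],[0,0,0,0,0,0,0.005]], grip_force=40)

```text
clock: 9.23
eef_pos: [0.5025, 0.2313, 0.0936]
tcp_rot: [-3.141, -0.0, 2.934]
ft_force: [-0.5, -1.1, 1.6]
grip_width: 0.182
grasp_force: 40.0
```

Gripped at 15.8 mm. I'll lift straight up 140 mm, which takes the foot from 10 mm to 150 mm.

send_rows(increments=[[0,0,0,0,0,-0.005,0.005],[0,0,0,0,0,-0.005,0.005],[0,0,0,0,0,-0.01,0.005],[0,0,0,0,0,-0.01,0.005],[0,0,0,0,0,0,0.005]])

```text
clock: 9.65
eef_pos: [0.504, 0.232, 0.1264]
tcp_rot: [3.14, 0.003, 2.934]
ft_force: [-0.4, 0.1, -5.4]
grip_width: 0.182
grasp_force: 40.0
```

send_rows(increments=[[0,0,0,0,0,-0.01,0.005],[0,0,0,0,0,-0.015,0.005],[0,0,0,0,0,-0.02,0.005],[0,0,0,0,0,-0.02,0.005],[0,0,0,0,0,-0.02,0.005],[0,0,0,0,0,-0.015,0.005],[0,0,0,0,0,-0.008,0.005],[0,0,0,0,0,-0.002,0.005]])

```text
clock: 10.32
eef_pos: [0.5034, 0.2317, 0.2359]
tcp_rot: [3.14, 0.003, 2.934]
ft_force: [1.2, -1.3, -6.8]
grip_width: 0.18
grasp_force: 40.0
```

send_rows(increments=[[0,0,0,0,0,0,0.005],[0,0,0,0,0,0,0.005],[0,0,0,0,0,0,0.005],[0,0,0,0,0,0,0.005],[0,0,0,0,0,0,0.005],[0,0,0,0,0,0,0.005]])

```text
clock: 10.82
eef_pos: [0.5023, 0.2313, 0.2329]
tcp_rot: [-3.141, -0.001, 2.934]
ft_force: [0.1, -0.7, -6.4]
grip_width: 0.182
grasp_force: 40.0
```

```bash
python3 - <<'E'
from h import *
a=arm.read_camera('scene');b=arm.read_camera('side')
cv2.imwrite('pics/fin.png',np.hstack([cv2.resize(x,(400,300)) for x in (a['image'][140:320,230:470,::-1],b['image'][60:240,120:360,::-1])]))
s=arm.state();print(s['clock'],s['eef_pos'],s['tcp_rot'],s['ft_force'],s['ft_torque'],s['grip_width'])
E
```

```text
10.9167 [0.50244466 0.2313254  0.23325992] [-3.14135954e+00 -3.64762874e-04  2.93380596e+00] [ 0.08897573  0.32508026 -6.67463588] [ 0.02375113  0.05957665 -0.03102802] 0.18048687974315478
```

View pics/fin.png

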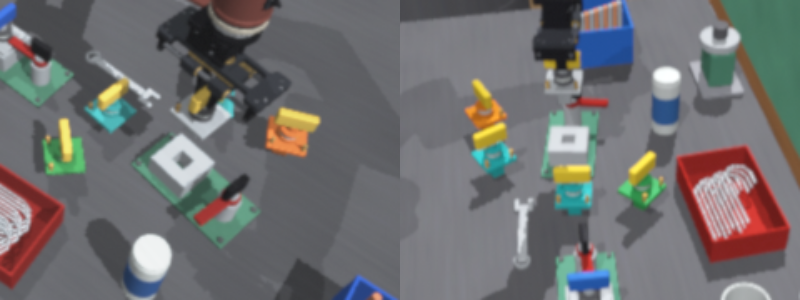

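The former hangs level in the gripper (left picture, around (205,105)) above the empty socket at (183,160). The dog is clear and nothing else has moved. It has risen 139.6 mm.

```bash
python3 -c "
from workcell import arm
print(arm.close_job())"
```

```text
the job is handed in; nothing more can be done
None
```

The job is handed in: I turned the yellow clamp about 1.5 rad anticlockwise, and the yellow-handled former is held level above its socket with its foot about 10 cm above the block, at about 11 s on the clock.

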